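# Lock the specimen clamp and hold its sprung arm open

### The job

Get the specimen clamp ready to take a dish: first turn its black lock collar by the lever until the lever points at the red mark, then use the gripper's fingers to swing the sprung clamp arm (blue post) back past its click until its nose is over the green field. The spring throws the arm back if you let go, so finish holding it there with the fingers, without letting go at the end. Leave the collar locked, and the jar, the slide box and the dish standing where they are.

Things in the scene. Friction and masses are not known exactly. Their poses are not given: they have to be found in the camera images.
- specimen_clamp: Fixed white stage plate 230 (x) by 330 (y) mm, top 16 mm above the table. Origin: centre of its underside, on the table; z up. The lock collar stands on its +y half, the sprung clamp arm on its -y half, between them a round grey window (62 mm) with two steel stop pins, 14 mm tall. Apart from the two upright posts nothing on it rises above 45 mm over the table.
- collar_axis (a point): Centre of the top of the black lock collar, on its vertical turning axis, 40 mm above the table, at (20, 80) mm in the plate's frame. The ribbed collar is 54 mm in diameter; a radial lever arm reaches out from it.
- lever_top (a point): Top centre of the lever's upright black round post: 14 mm diameter, 50 mm from the collar's axis, top 77 mm above the table; the free post above the lever bar starts 36 mm above the table. Grip it from above or push it sideways. It moves on a 50 mm circle about collar_axis.
- lock_mark (a point): Middle of the red mark (8 by 20 mm) painted on the plate, 73 mm from the collar axis along the plate's +y, 17 mm above the table. The collar is locked when the lever points at it from the collar axis.
- collar (a joint): Angle of the lock collar, rad, growing anticlockwise seen from above. 0 to 1.6 (stops); the lever points exactly at the red mark at 1.2. It starts unlocked between 0 and 0.5. It stays where it is left; about 1.5 N at the post turns it.
- pivot_axis (a point): Point on the vertical pivot axis of the sprung clamp arm, 40 mm above the table, at (75, -30) mm in the plate's frame.
- post_top (a point): Top centre of the blue round upright post near the clamp arm's free end: 14 mm diameter, 110 mm from the pivot axis, top 77 mm above the table. The aluminium bar (12 mm wide) below it lies 23 to 35 mm above the table. Pinch the post from above or push it with the fingers. A blue pointer nose reaches 140 mm from the pivot.
- clamp_arm (a joint): Arm angle, rad, anticlockwise from above. 0: rest, along the plate's -x from the pivot; pushing the post to the plate's -y makes it grow, to an end stop at 0.55. A brass plunger clicks over a tooth from about 0.18 to 0.38 (the push peaks near 8 N, dips to 4 N) but never keeps it: a spring drives it back to 0 (3.6 N at rest, 10 N at the stop). The nose is over the green field above 0.40.
- clamp_bar: The moving clamp arm itself with its blue post (the thing that the fingers must be pressing at the end). Origin on its pivot axis, 16 mm above the table; its own -x axis runs along the bar to the post.
- jar: Bystander: amber glass jar with a steel lid, 68 mm diameter, 95 mm tall, loose, beside the clamp. Origin at the centre of its underside.
- slide_box: Bystander: green and white microscope slide box, 87 by 72 by 37 mm, loose, beside the clamp. Origin at the centre of its underside.
- dish: Bystander: clear plastic dish with lid, 58 mm diameter, 15 mm tall, loose, on the robot's side of the clamp. Origin at the centre of its underside.

How it is judged:
On the way, in this order (a step that is already met when the one before it is completed fails the run):
1. the lock collar's lever is turned to the red mark (value of joint collar between 1.07 and 1.33 rad), for 0.2 s.
2. the clamp arm is pushed back past its click by the fingers (value of joint clamp_arm above 0.4 rad and contact force between the fingers and clamp_bar above 2 N), for 0.3 s.
At the end, for the whole second after the job is handed in: The lock collar's lever points at the red mark (joint 1.2 within 0.13 rad); the clamp arm is past its click (joint above 0.40) and still, pressed by the fingers with more than 2 N; the jar, the slide box and the dish stand upright within 20 mm of where they were (all of step 1 and all of step 2 and angular speed of clamp_bar below 0.2 rad/s and distance of each of jar, slide_box, dish from where it was at the start of the episode below 0.02 m and angle between each of jar, slide_box, dish's own z axis and vertical below 0.2 rad); the arm keeps its last pose, push and grip.
It fails at once if the clamp arm is pushed back through its click while the collar is not locked (value of joint clamp_arm above 0.3 rad and not (value of joint collar between 1.04 and 1.36 rad)).
It fails at once if the glass jar is knocked away or over (distance of jar from where it was at the start of the episode above 0.03 m or angle between jar's own z axis and vertical above 0.4 rad).
It fails at once if the slide box is knocked away or over (distance of slide_box from where it was at the start of the episode above 0.03 m or angle between slide_box's own z axis and vertical above 0.4 rad).
It fails at once if the dish is knocked away or over (distance of dish from where it was at the start of the episode above 0.03 m or angle between dish's own z axis and vertical above 0.4 rad).
It also fails if it takes over 38 s, if anything falls off the work surface, if the arm or the gripper's body presses on something with over 40 N, if the wrist force passes 120 N, or if a joint passes its speed limit or range.

### The arm

A 6-joint arm with a two-finger parallel gripper is mounted at the origin on the work surface. World frame = base frame: x ahead of the robot, y to its left, z up, the work surface at z = 0. Lengths are in m, angles in rad, forces in N, time in s.
With the tool pointing down it reaches from about 0.225 to 0.725 m from the base axis. Payload 3.1 kg.
Tool frame: the origin (TCP) lies midway between the tips of the shut fingers; the grasp point (between the pads) lies 19 mm behind it; z points along the fingers, y is the line along which they close (so a half turn about z gives the same grasp; the last joint's range is limited). The gripper opens to 85 mm and grips with 20 to 120 N. Pads are 22 mm wide; open, the fingers measure 114 mm over their backs; the gripper's body (76 mm by 85 mm) begins 54 mm behind the grasp point. The pads swing forward as they close: fully open they stand 13 mm farther back than shut.
Start: joints at [-1.426, 0.048, 0.099, 1.622, 0, 1.443], TCP at [0.141, -0.506, 0.231] pointing down, gripper open.
Joint ranges: [-2.91, 2.91], [-0.99, 1.94], [-1.21, 1.42], [-2.12, 2.29], [-1.49, 1.47], [-3.14, 3.14]. Speed limits (rad/s): [2.79, 2.79, 3.14, 3.14, 3.14, 3.14].

### API

Orientations are given as [roll, pitch, yaw] about the fixed x, y, z axes, in that order (R = Rz(yaw) Ry(pitch) Rx(roll)).
In Python, from cell import r, viewer, order gives the robot as it stands. The module is installed in compiled form; this text tells all that it offers.
- The arm moves only by the tool step_arm, never from a script. Its argument "plan" is a list of rows, each an object of numbers: "x", "y", "z": the shift along the tool's x, y, z each as a share of 0.1 m, from -1 to 1; "ax", "ay", "az": the turn, a rotation vector about the tool's x, y, z each as a share of 180 degrees, from -1 to 1; "grip": the opening, from 0 (shut) to 1 (fully open). In form: [{"x": .., "y": .., "z": .., "ax": .., "ay": .., "az": .., "grip": ..}, ...]. A call has exactly 5 rows; each row is the pose to reach, as a shift and turn from the pose commanded when the call began, along the tool's axes at that moment, turning the shorter way round; what a row does not reach only later rows make up. A row lasts 1/8 s, in which the tool goes at most 62.5 mm and 10.7 degrees, less where a joint would pass 70% of its speed; a pose out of reach is approached as far as the arm can. A call with a number of a shift or a turn outside -1 to 1 is refused whole. A call with a gripper value outside its range is refused whole. The fingers move at their own pace and stop on an object; "squeeze" is the grip in N (left out, the last holds). Time passes only in rows, so rows that repeat a pose let the fingers close, or fill a call up. It gives the time, the measured TCP pose, the force, the opening and the grip force at its end, in the units of the state.
- r.get_state(): the state, without advancing time (a new reading comes with each control period).
- viewer.camera(name): name is "scene" or "top" or "wrist"; returns the picture (384x512x3 uint8, red, green, blue); there is no depth.
- viewer.camera_model(name): a dict with "fx", "fy", "cx", "cy" (pixels), "dist_coeffs" ([k1, k2, p1, p2, k3] as OpenCV has them; the pictures are not rectified), "T" (4x4, takes a point from camera to world coordinates); the wrist camera has in their place "T_tool_cam" (4x4, takes a point from camera to tool coordinates, whose origin is the TCP and whose axes are the flange's). Camera axes: x right, y up, looking along -z (the intrinsics and any distortion apply to the point x, -y, -z); pixel columns grow to the right and rows downward; lengths in m; the calibration is good to about 2 mm. A picture is of the moment at which its call begins: read the wrist's pose just before it. camera_model takes no time and is no camera call.
- order.close_job(): hands the job in; it is judged then, once.
The state is a dict: "clock": time; "joints": joint angles; "qvel": joint speeds; "tau": joint torques, N m; "tcp_pos": TCP position; "eef_rot": TCP orientation; "force": force on the tool from outside, world axes, zero at the start; "moment": the same for the moment, N m; "opening": opening from 0.0 (shut) to 1.0 (fully open); "finger_force": force on a finger pad.
Only numpy, scipy, OpenCV 4.12 (cv2) and the standard library are available. Lean on these libraries where they do the work, as an engineer would, in place of code of your own. Each camera call takes 0.05 s, during which the arm holds its last target. There are 200 camera calls.

## Working session

There is one attempt and no reset: what is moved stays moved. The work goes in short steps, Python scripts to look and compute and a tool call to move; the robot and the scene stay as the last step left them, time stands still between calls to the robot, and variables do not carry over. Pictures are saved under pics/ and viewed, at most 10 in all, crops included, and the job is handed in when it is done.

Besides the shell and the picture viewer there is one more tool, called after "Emit:" as name([rows], argument=value, ...), one row to a line, values as JSON. step_arm: Moves the arm, as the interface text tells. Shift numbers are shares of 0.1 m and turn numbers shares of 180 degrees, none past 1 either way. Its arguments: {"type":"object","properties":{"plan":{"type":"array"},"squeeze":{"type":"number"}},"required":["plan"]}

```bash
mkdir -p pics; python3 - <<'E'
from cell import r,viewer
import cv2,numpy as np
for n in ("scene","top"):
    im=viewer.camera(n); cv2.imwrite(f"pics/{n}0.png",cv2.cvtColor(im,cv2.COLOR_RGB2BGR))
    m=viewer.camera_model(n); print(n,{k:np.round(v,3).tolist() for k,v in m.items()})
s=r.get_state(); print(s["tcp_pos"],s["eef_rot"],s["clock"],s["opening"])
E
```

```text
scene {'fx': 467.909, 'fy': 467.909, 'cx': 253.063, 'cy': 184.577, 'dist_coeffs': [0.055, 0.0, 0.0, 0.0, 0.0], 'T': [[0.763, -0.453, 0.462, 1.041], [0.647, 0.536, -0.542, -0.576], [-0.003, 0.713, 0.702, 0.86], [0.0, 0.0, 0.0, 1.0]]}
top {'fx': 462.188, 'fy': 462.188, 'cx': 263.188, 'cy': 189.481, 'dist_coeffs': [-0.111, 0.0, 0.0, 0.0, 0.0], 'T': [[-0.018, 0.998, -0.068, 0.464], [-1.0, -0.017, 0.011, 0.046], [0.01, 0.068, 0.998, 1.339], [0.0, 0.0, 0.0, 1.0]]}
[ 0.14134951 -0.50501282  0.23021168] [-3.13941935e+00 -2.89896132e-04  2.72784349e-01] 0.1 0.9985277799434144
```

View pics/top0.png

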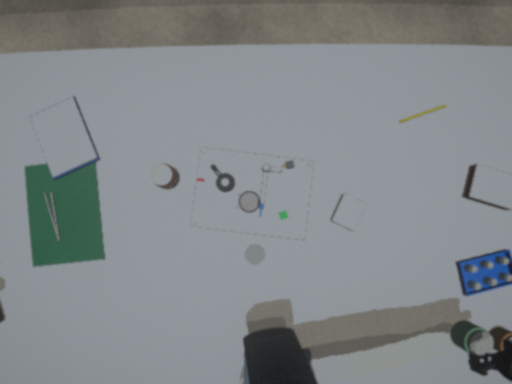

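View pics/scene0.png

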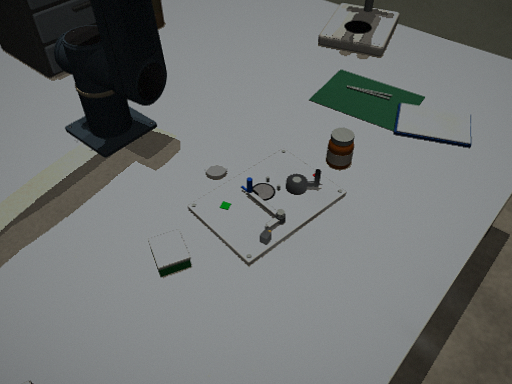

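The top view shows the plate centred near (253,193). The collar is at (226,182), the lever post at (214,168), the red mark at (200,180), the blue post at (261,206) and the green field at (283,215). The jar is at (164,177), the box at (348,212) and the dish at (255,254). The scene view agrees.

```bash
cat > h.py <<'E'
import cv2,numpy as np
from cell import r,viewer
from scipy.spatial.transform import Rotation as Ro
def ray(m,uv,T=None):
    T=m["T"] if T is None else T; T=np.array(T)
    K=np.array([[m["fx"],0,m["cx"]],[0,m["fy"],m["cy"]],[0,0,1]])
    p=cv2.undistortPoints(np.array([[uv]],float),K,np.array(m["dist_coeffs"],float))[0,0]
    d=T[:3,:3]@[p[0],-p[1],-1]; return T[:3,3],d
def onz(m,uv,z,T=None):
    o,d=ray(m,uv,T); return o+d*(z-o[2])/d[2]
def blob(mask,box):
    x0,y0,x1,y1=box; k=np.zeros(mask.shape,np.uint8); k[y0:y1,x0:x1]=mask[y0:y1,x0:x1]
    n,l,s,c=cv2.connectedComponentsWithStats(k)
    return [(s[i,4],s[i,:4].tolist(),np.round(c[i],1)) for i in np.argsort(-s[1:,4])[:3]+1] if n>1 else []
E
python3 - <<'E'
from h import *
for n,bx in (("top",(185,140,320,245)),("scene",(180,140,350,270))):
    im=cv2.cvtColor(cv2.imread(f"pics/{n}0.png"),cv2.COLOR_BGR2RGB).astype(int); m=viewer.camera_model(n)
    R,G,B=im[...,0],im[...,1],im[...,2]
    for c,k,z in (("red",R-np.maximum(G,B)>40,.017),("green",G-np.maximum(R,B)>50,.017),("blue",B-np.maximum(R,G)>40,.077),("dark",im.max(2)<75,.077)):
        for a,b,c0 in blob(k.astype(np.uint8),bx): print(n,c,a,b,c0,onz(m,c0,z).round(4),onz(m,c0,.04).round(4))
m=viewer.camera_model("top")
# plate corners (top view)
im=cv2.imread("pics/top0.png"); 
c=im[140:245,185:320]; cv2.imwrite("pics/c1.png",cv2.resize(c,None,fx=5.9,fy=5.7,interpolation=cv2.INTER_CUBIC))
for n,uv,z in (("jar",(162,175),.095),("box",(349,212),.037),("dish",(255,254),.015)): print(n,onz(m,uv,z).round(3))
E
```

```text
top red 9 [198, 179, 5, 2] [200.2 179.4] [0.586  0.2112 0.017 ] [0.5839 0.2083 0.04  ]
top green 34 [280, 212, 7, 7] [283.  214.7] [ 0.4806 -0.0246  0.017 ] [ 0.4803 -0.0234  0.04  ]
top blue 8 [260, 204, 3, 4] [261.  205.5] [0.506  0.0382 0.077 ] [0.5073 0.0379 0.04  ]
top dark 103 [218, 175, 15, 16] [225.4 182.8] [0.5699 0.1346 0.077 ] [0.573  0.1372 0.04  ]
top dark 8 [213, 166, 3, 4] [213.9 167.8] [0.6118 0.1657 0.077 ] [0.6161 0.1692 0.04  ]
scene red 4 [313, 174, 2, 2] [313.5 174.5] [0.5823 0.2062 0.017 ] [0.5948 0.1849 0.04  ]
scene green 56 [220, 201, 11, 9] [224.9 205.1] [ 0.4792 -0.024   0.017 ] [ 0.4946 -0.0391  0.04  ]
scene blue 15 [247, 177, 5, 4] [249.1 178.8] [0.505 0.038 0.077] [0.4797 0.067  0.04  ]
scene blue 12 [242, 186, 5, 5] [244.1 187.8] [0.516  0.0071 0.077 ] [0.4912 0.0346 0.04  ]
scene dark 623 [326, 140, 24, 30] [338.1 154.4] [0.6197 0.252  0.077 ] [0.5998 0.2911 0.04  ]
scene dark 529 [242, 180, 43, 65] [264.5 211.9] [ 0.6015 -0.0212  0.077 ] [0.5808 0.005  0.04  ]
scene dark 477 [286, 169, 35, 26] [302.  183.4] [0.6119 0.1075 0.077 ] [0.5916 0.1398 0.04  ]
jar [0.593 0.305 0.095]
box [ 0.484 -0.211  0.037]
dish [0.37  0.057 0.015]
```

View pics/c1.png

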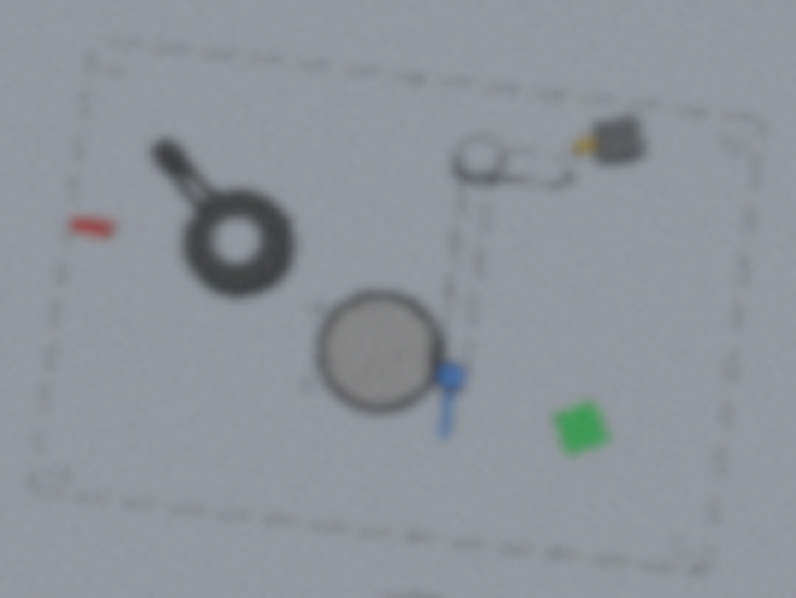

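The crop shows the lever post at (168,155), the collar at (238,242), the red mark at (92,228), the blue post at (450,377), the pivot at (480,160) and the plate outline with a yaw of about -8°. I'll plan the transit to above the lever, with a half turn that keeps joint 6 in range.

```bash
python3 - <<'E'
from h import *
s=r.get_state(); p=np.array(s["tcp_pos"]); yaw=s["eef_rot"][2]
m=viewer.camera_model("top")
cor=[onz(m,(185+(u+.5)/5.9,140+(v+.5)/5.7),.016)[:2] for u,v in((90,40),(765,120),(705,572),(32,490))]
c=np.mean(cor,0); d=(cor[0]-cor[1]+cor[3]-cor[2]); print("centre",c,"yaw",np.degrees(np.arctan2(-d[0],d[1])))
P=np.array
tgt=P([.612,.166,.17])
for i in range(8):
    y=yaw+min(i,4)*np.pi/4
    R=Ro.from_euler("xyz",[np.pi,0,y]).as_matrix()
    step=(tgt-p)/(8-i); print(i,(R.T@step/.1).round(2), "az",-.25 if i<4 else 0); p=p+R@((R.T@step/.1).round(2)*.1)
E
```

```text
centre [0.5429809  0.06149832] yaw -8.09351615783811
0 [ 0.79 -0.65  0.08] az -0.25
1 [1.02 0.1  0.07] az -0.25
2 [0.65 0.79 0.08] az -0.25
3 [-0.1   1.02  0.07] az -0.25
4 [-0.79  0.65  0.08] az 0
5 [-0.8   0.65  0.07] az 0
6 [-0.79  0.65  0.08] az 0
7 [-0.8   0.64  0.07] az 0
```

Emit:
step_arm([
  {"az": -0.05,"grip": 1},
  {"az": -0.1,"grip": 1},
  {"az": -0.15,"grip": 1},
  {"az": -0.2,"grip": 1},
  {"az": -0.25,"grip": 0.5},
], squeeze=30)

```text
validation failed for argument at $.pl...
```

Emit:
step_arm([
  {"x": 0.16,"y": -0.13,"z": 0.02,"ax": 0,"ay": 0,"az": -0.05,"grip": 1},
  {"x": 0.32,"y": -0.26,"z": 0.03,"ax": 0,"ay": 0,"az": -0.1,"grip": 0.5},
  {"x": 0.48,"y": -0.39,"z": 0.05,"ax": 0,"ay": 0,"az": -0.15,"grip": 0.5},
  {"x": 0.64,"y": -0.52,"z": 0.06,"ax": 0,"ay": 0,"az": -0.2,"grip": 0.5},
  {"x": 0.8,"y": -0.65,"z": 0.08,"ax": 0,"ay": 0,"az": -0.25,"grip": 0.5},
], squeeze=30)

```text
clock: 0.72
tcp_pos: [0.2012, -0.4206, 0.2227]
eef_rot: [-3.141, -0.001, 1.063]
force: [0.1, -1.0, 0.1]
opening: 0.497
finger_force: 0.0
```

Direction is as expected.

Emit:
step_arm([
  {"x": 0.2,"y": 0.02,"z": 0.02,"ax": 0,"ay": 0,"az": -0.05,"grip": 0.5},
  {"x": 0.4,"y": 0.04,"z": 0.03,"ax": 0,"ay": 0,"az": -0.1,"grip": 0.5},
  {"x": 0.6,"y": 0.06,"z": 0.05,"ax": 0,"ay": 0,"az": -0.15,"grip": 0.5},
  {"x": 0.8,"y": 0.08,"z": 0.06,"ax": 0,"ay": 0,"az": -0.2,"grip": 0.5},
  {"x": 1.0,"y": 0.1,"z": 0.08,"ax": 0,"ay": 0,"az": -0.25,"grip": 0.5},
])

```text
clock: 1.35
tcp_pos: [0.2589, -0.3384, 0.2147]
eef_rot: [-3.141, -0.001, 1.849]
force: [0.6, -0.1, 0.1]
opening: 0.501
finger_force: 0.0
```

Emit:
step_arm([
  {"x": 0.13,"y": 0.16,"z": 0.02,"ax": 0,"ay": 0,"az": -0.05,"grip": 0.5},
  {"x": 0.26,"y": 0.32,"z": 0.03,"ax": 0,"ay": 0,"az": -0.1,"grip": 0.5},
  {"x": 0.39,"y": 0.48,"z": 0.05,"ax": 0,"ay": 0,"az": -0.15,"grip": 0.5},
  {"x": 0.52,"y": 0.64,"z": 0.06,"ax": 0,"ay": 0,"az": -0.2,"grip": 0.5},
  {"x": 0.65,"y": 0.8,"z": 0.08,"ax": 0,"ay": 0,"az": -0.25,"grip": 0.5},
])

```text
clock: 1.98
tcp_pos: [0.3184, -0.2542, 0.2068]
eef_rot: [3.141, -0.001, 2.634]
force: [0.5, -0.1, -0.5]
opening: 0.5
finger_force: 0.0
```

Emit:
step_arm([
  {"x": -0.02,"y": 0.2,"z": 0.02,"ax": 0,"ay": 0,"az": -0.05,"grip": 0.5},
  {"x": -0.04,"y": 0.4,"z": 0.03,"ax": 0,"ay": 0,"az": -0.1,"grip": 0.5},
  {"x": -0.06,"y": 0.6,"z": 0.05,"ax": 0,"ay": 0,"az": -0.15,"grip": 0.5},
  {"x": -0.08,"y": 0.8,"z": 0.06,"ax": 0,"ay": 0,"az": -0.2,"grip": 0.5},
  {"x": -0.1,"y": 1.0,"z": 0.08,"ax": 0,"ay": 0,"az": -0.25,"grip": 0.5},
])

```text
clock: 2.6
tcp_pos: [0.3761, -0.1721, 0.1988]
eef_rot: [3.141, -0.001, -2.864]
force: [0.3, -0.3, 0.9]
opening: 0.504
finger_force: 0.0
```

Emit:
step_arm([
  {"x": -0.16,"y": 0.13,"z": 0.02,"ax": 0,"ay": 0,"az": 0,"grip": 0.5},
  {"x": -0.32,"y": 0.26,"z": 0.03,"ax": 0,"ay": 0,"az": 0,"grip": 0.5},
  {"x": -0.48,"y": 0.39,"z": 0.05,"ax": 0,"ay": 0,"az": 0,"grip": 0.5},
  {"x": -0.64,"y": 0.52,"z": 0.06,"ax": 0,"ay": 0,"az": 0,"grip": 0.5},
  {"x": -0.8,"y": 0.65,"z": 0.08,"ax": 0,"ay": 0,"az": 0,"grip": 0.5},
])

```text
clock: 3.22
tcp_pos: [0.4356, -0.0879, 0.1907]
eef_rot: [3.141, -0.001, -2.869]
force: [0.0, 0.5, -0.5]
opening: 0.5
finger_force: 0.0
```

Emit:
step_arm([
  {"x": -0.16,"y": 0.13,"z": 0.02,"ax": 0,"ay": 0,"az": 0,"grip": 0.5},
  {"x": -0.32,"y": 0.26,"z": 0.03,"ax": 0,"ay": 0,"az": 0,"grip": 0.5},
  {"x": -0.48,"y": 0.39,"z": 0.05,"ax": 0,"ay": 0,"az": 0,"grip": 0.5},
  {"x": -0.64,"y": 0.52,"z": 0.06,"ax": 0,"ay": 0,"az": 0,"grip": 0.5},
  {"x": -0.8,"y": 0.65,"z": 0.08,"ax": 0,"ay": 0,"az": 0,"grip": 0.5},
])

```text
clock: 3.85
tcp_pos: [0.4951, -0.0038, 0.1827]
eef_rot: [3.141, -0.001, -2.869]
force: [-0.2, -0.3, 0.2]
opening: 0.5
finger_force: 0.0
```

Emit:
step_arm([
  {"x": -0.16,"y": 0.13,"z": 0.02,"ax": 0,"ay": 0,"az": 0,"grip": 0.5},
  {"x": -0.32,"y": 0.26,"z": 0.03,"ax": 0,"ay": 0,"az": 0,"grip": 0.5},
  {"x": -0.48,"y": 0.39,"z": 0.05,"ax": 0,"ay": 0,"az": 0,"grip": 0.5},
  {"x": -0.64,"y": 0.52,"z": 0.06,"ax": 0,"ay": 0,"az": 0,"grip": 0.5},
  {"x": -0.8,"y": 0.65,"z": 0.08,"ax": 0,"ay": 0,"az": 0,"grip": 0.5},
])

```text
clock: 4.47
tcp_pos: [0.5555, 0.0808, 0.1753]
eef_rot: [-3.141, 0.0, -2.869]
force: [-0.3, -0.4, -0.2]
opening: 0.497
finger_force: 0.0
```

```bash
cat >> h.py <<'E'
def wrist():
    s=r.get_state(); im=viewer.camera("wrist"); m=viewer.camera_model("wrist")
    W=np.eye(4); W[:3,:3]=Ro.from_euler("xyz",s["eef_rot"]).as_matrix(); W[:3,3]=s["tcp_pos"]
    return im,m,W@np.array(m["T_tool_cam"])
def proj(m,T,p):
    K=np.array([[m["fx"],0,m["cx"]],[0,m["fy"],m["cy"]],[0,0,1]])
    q=T[:3,:3].T@(np.array(p)-T[:3,3]); q=np.array([q[0],-q[1],-q[2]])
    return cv2.projectPoints(q.reshape(1,3),np.zeros(3),np.zeros(3),K,np.array(m["dist_coeffs"],float))[0][0,0]
E
python3 - <<'E'
from h import *
im,m,T=wrist(); np.save("w1T.npy",T); cv2.imwrite("pics/w1.png",cv2.cvtColor(im,cv2.COLOR_RGB2BGR))
for n,p in dict(lever=(.612,.166,.077),collar=(.574,.138,.04),mark=(.585,.211,.017),post=(.5055,.038,.077),pivot=(.6135,.022,.04)).items(): print(n,proj(m,T,p).round(0))
E
```

```text
lever [323. 271.]
collar [301. 213.]
mark [357. 231.]
post [218. 122.]
pivot [182. 219.]
```

View pics/w1.png

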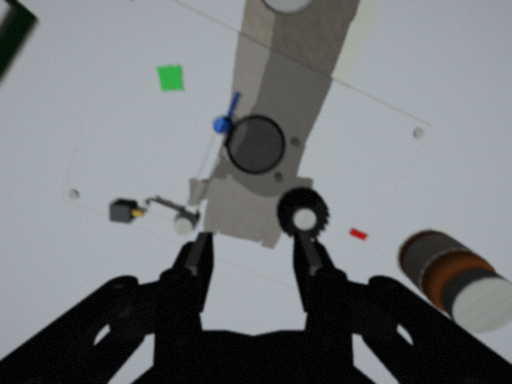

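The wrist view shows the collar cap at (304,217), the blue post top at (221,125) and the red mark at (358,234). All are within about 3 px of prediction, and the lever is hidden behind the right finger.

```bash
python3 - <<'E'
from h import *
T=np.load("w1T.npy"); m=viewer.camera_model("wrist")
im=cv2.cvtColor(cv2.imread("pics/w1.png"),cv2.COLOR_BGR2RGB).astype(int); R,G,B=im[...,0],im[...,1],im[...,2]
for n,k,z,bx in (("red",R-np.maximum(G,B)>80,.017,(340,220,380,250)),("blue",B-np.maximum(R,G)>60,.077,(200,115,230,135))):
    a=blob(k.astype(np.uint8),bx)[0]; print(n,a,onz(m,a[2],z,T).round(4))
print(onz(m,(304,217),.04,T).round(4))
s=r.get_state();p=np.array(s["tcp_pos"]);Rm=Ro.from_euler("xyz",s["eef_rot"]).as_matrix()
print("to lever",(Rm.T@(np.array([.6125,.167,.12])-p)/.1).round(2))
E
```

```text
red (np.int32(77), [351, 230, 15, 9], array([358. , 234.1])) [0.588  0.2139 0.017 ]
blue (np.int32(75), [214, 119, 9, 13], array([218.1, 125.1])) [0.5079 0.0385 0.077 ]
[0.5772 0.1418 0.04  ]
to lever [-0.77  0.66  0.55]
```

Emit:
step_arm([
  {"x": -0.2,"y": 0.17,"z": 0.1,"ax": 0,"ay": 0,"az": 0,"grip": 0.5},
  {"x": -0.4,"y": 0.35,"z": 0.2,"ax": 0,"ay": 0,"az": 0,"grip": 0.5},
  {"x": -0.6,"y": 0.52,"z": 0.35,"ax": 0,"ay": 0,"az": 0,"grip": 0.5},
  {"x": -0.77,"y": 0.66,"z": 0.45,"ax": 0,"ay": 0,"az": 0,"grip": 0.5},
  {"x": -0.77,"y": 0.66,"z": 0.55,"ax": 0,"ay": 0,"az": 0,"grip": 0.5},
])

```text
clock: 5.15
tcp_pos: [0.6114, 0.1652, 0.1193]
eef_rot: [-3.142, -0.0, -2.867]
force: [-0.5, -0.2, 0.1]
opening: 0.506
finger_force: 0.0
```

```bash
python3 - <<'E'
from h import *
print(r.get_state()["tcp_pos"])
im,m,T=wrist(); np.save("w2T.npy",T); cv2.imwrite("pics/w2.png",cv2.cvtColor(im,cv2.COLOR_RGB2BGR))
for n,p in dict(lever=(.6125,.167,.077),tcp=(*r.get_state()["tcp_pos"][:2],.077)).items(): print(n,proj(m,T,p).round(0))
E
```

```text
[0.61139902 0.1651756  0.11934082]
lever [254. 218.]
tcp [252. 214.]
```

View pics/w2.png

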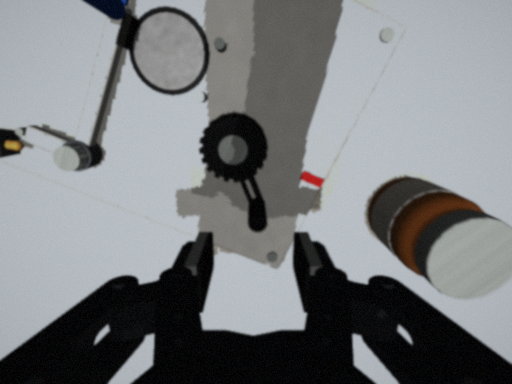

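The wrist view shows the lever post top at about (258,223), between the open fingers. That is a few mm beyond the TCP along tool -x, so I'll descend with a small correction.

Emit:
step_arm([
  {"x": -0.05,"y": 0.02,"z": 0.15,"ax": 0,"ay": 0,"az": 0,"grip": 0.5},
  {"x": -0.05,"y": 0.02,"z": 0.35,"ax": 0,"ay": 0,"az": 0,"grip": 0.5},
  {"x": -0.05,"y": 0.02,"z": 0.55,"ax": 0,"ay": 0,"az": 0,"grip": 0.5},
  {"x": -0.05,"y": 0.02,"z": 0.7,"ax": 0,"ay": 0,"az": 0,"grip": 0.5},
  {"x": -0.05,"y": 0.02,"z": 0.74,"ax": 0,"ay": 0,"az": 0,"grip": 0.5},
])

```text
clock: 5.82
tcp_pos: [0.6142, 0.1667, 0.0447]
eef_rot: [3.141, -0.002, -2.869]
force: [-0.2, -0.5, 0.1]
opening: 0.497
finger_force: 0.0
```

Emit:
step_arm([
  {"x": 0,"y": 0,"z": 0,"ax": 0,"ay": 0,"az": 0,"grip": 0},
  {"x": 0,"y": 0,"z": 0,"ax": 0,"ay": 0,"az": 0,"grip": 0},
  {"x": 0,"y": 0,"z": 0,"ax": 0,"ay": 0,"az": 0,"grip": 0},
  {"x": 0,"y": 0,"z": 0,"ax": 0,"ay": 0,"az": 0,"grip": 0},
  {"x": 0,"y": 0,"z": 0,"ax": 0,"ay": 0,"az": 0,"grip": 0},
], squeeze=25)

```text
clock: 6.45
tcp_pos: [0.6161, 0.1677, 0.0473]
eef_rot: [3.141, 0.002, -2.869]
force: [0.6, 2.5, 1.5]
opening: 0.153
finger_force: 25.0
```

Emit:
step_arm([
  {"x": 0.033,"y": 0.075,"z": 0,"ax": 0,"ay": 0,"az": 0,"grip": 0},
  {"x": 0.08,"y": 0.144,"z": 0,"ax": 0,"ay": 0,"az": 0,"grip": 0},
  {"x": 0.134,"y": 0.204,"z": 0,"ax": 0,"ay": 0,"az": 0,"grip": 0},
  {"x": 0.2,"y": 0.255,"z": 0,"ax": 0,"ay": 0,"az": 0,"grip": 0},
  {"x": 0.27,"y": 0.293,"z": 0,"ax": 0,"ay": 0,"az": 0,"grip": 0},
])

```text
clock: 7.08
tcp_pos: [0.5835, 0.1868, 0.0473]
eef_rot: [-3.137, 0.004, -2.869]
force: [3.0, -3.3, 0.7]
opening: 0.159
finger_force: 25.0
```

```bash
python3 - <<'E'
from h import *
s=r.get_state(); print(s["tcp_pos"],s["force"],s["opening"])
im=viewer.camera("top"); cv2.imwrite("pics/t2.png",cv2.cvtColor(im,cv2.COLOR_RGB2BGR))
im,m,T=wrist(); np.save("w3T.npy",T); cv2.imwrite("pics/w3.png",cv2.cvtColor(im,cv2.COLOR_RGB2BGR))
E
```

```text
[0.58345696 0.18682361 0.04731734] [ 3.00025578 -3.30643202  0.67348406] 0.15908844263361518
```

View pics/w3.png

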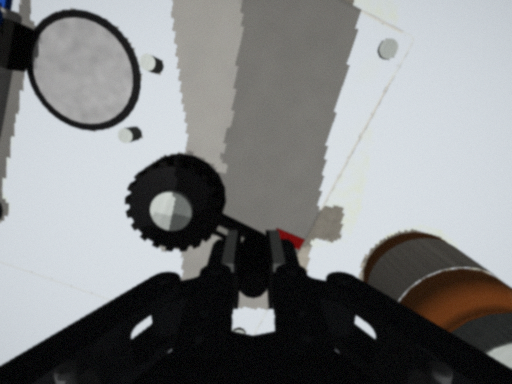

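The lever bar, seen from (215,220) to (265,250), now points close to the red mark at (291,239). I'll check it numerically.

```bash
python3 - <<'E'
from h import *
T=np.load("w3T.npy"); m=viewer.camera_model("wrist")
im=cv2.cvtColor(cv2.imread("pics/w3.png"),cv2.COLOR_BGR2RGB).astype(int); R,G,B=im[...,0],im[...,1],im[...,2]
c=onz(m,(171,210.5),.04,T); print("C",c.round(4))
a=blob((R-np.maximum(G,B)>60).astype(np.uint8),(270,220,320,255))[0]; q=onz(m,a[2],.017,T); print("mark",a,q.round(4))
t=r.get_state()["tcp_pos"]
ang=lambda d:np.degrees(np.arctan2(d[1],d[0]))
print("mark dir",ang(q-c),"tcp dir",ang(np.array(t)-c), "plate y 81.9")
# two-view triangulated collar: top
mt=viewer.camera_model("top"); ct=onz(mt,(225.4,182.3),.04); print("Ctop",ct.round(4),ang(np.array(t)-ct))
for uv in ((214,214),(222,218),(230,222),(226,227)): print(uv,onz(m,uv,.034,T).round(4),ang(onz(m,uv,.034,T)-c))
E
python3 -c "
import cv2
w=cv2.imread('pics/w3.png')[180:290,130:330]; cv2.imwrite('pics/c3.png',cv2.resize(w,None,fx=4,fy=4,interpolation=cv2.INTER_CUBIC))"
```

```text
C [0.5782 0.1393 0.04  ]
mark (np.int32(176), [279, 230, 24, 19], array([291.2, 238.6])) [0.5863 0.2145 0.017 ]
mark dir 83.81978520994015 tcp dir 84.95290981695511 plate y 81.9
Ctop [0.5744 0.1372 0.04  ] 80.93120686234658
(214, 214) [0.5762 0.1624 0.034 ] 94.77825842748365
(222, 218) [0.5774 0.1674 0.034 ] 91.57685310400764
(230, 222) [0.5785 0.1725 0.034 ] 89.3250919065427
(226, 227) [0.5822 0.171  0.034 ] 82.68006756498195
```

View pics/c3.png

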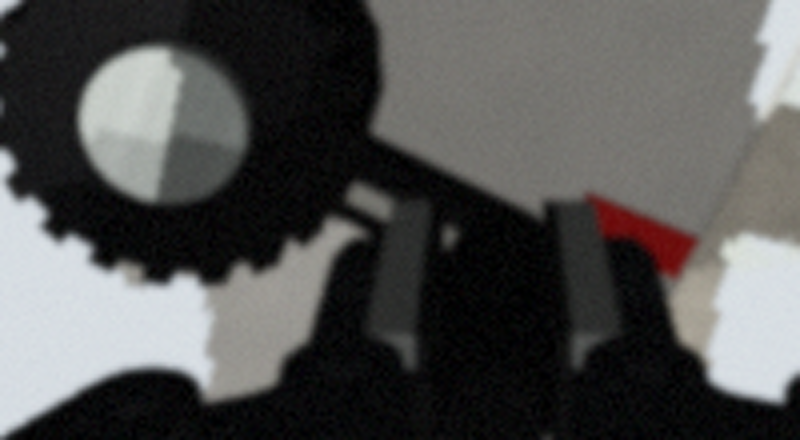

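The bar's edge and the mark's edge run parallel (24.6° against 23.3° in the picture), so the collar is locked to within about 2°. I'll release, lift and move to the blue post.

Emit:
step_arm([
  {"x": 0,"y": 0,"z": 0,"ax": 0,"ay": 0,"az": 0,"grip": 0.5},
  {"x": 0,"y": 0,"z": 0,"ax": 0,"ay": 0,"az": 0,"grip": 0.5},
  {"x": 0,"y": 0,"z": -0.2,"ax": 0,"ay": 0,"az": 0,"grip": 0.5},
  {"x": 0,"y": 0,"z": -0.5,"ax": 0,"ay": 0,"az": 0,"grip": 0.5},
  {"x": 0,"y": 0,"z": -0.8,"ax": 0,"ay": 0,"az": 0,"grip": 0.5},
])

```text
clock: 7.8
tcp_pos: [0.5803, 0.1883, 0.126]
eef_rot: [3.141, -0.003, -2.869]
force: [0.9, 0.5, 0.3]
opening: 0.493
finger_force: 0.0
```

Emit:
step_arm([
  {"x": 0.12,"y": -0.12,"z": 0,"ax": 0,"ay": 0,"az": 0,"grip": 0.5},
  {"x": 0.24,"y": -0.24,"z": 0,"ax": 0,"ay": 0,"az": 0,"grip": 0.5},
  {"x": 0.36,"y": -0.37,"z": 0,"ax": 0,"ay": 0,"az": 0,"grip": 0.5},
  {"x": 0.48,"y": -0.5,"z": 0,"ax": 0,"ay": 0,"az": 0,"grip": 0.5},
  {"x": 0.6,"y": -0.62,"z": 0,"ax": 0,"ay": 0,"az": 0,"grip": 0.5},
])

```text
clock: 8.43
tcp_pos: [0.5394, 0.1111, 0.1259]
eef_rot: [3.141, -0.001, -2.869]
force: [0.1, 0.2, -0.5]
opening: 0.503
finger_force: 0.0
```

Emit:
step_arm([
  {"x": 0.12,"y": -0.12,"z": 0,"ax": 0,"ay": 0,"az": 0,"grip": 0.5},
  {"x": 0.24,"y": -0.24,"z": 0,"ax": 0,"ay": 0,"az": 0,"grip": 0.5},
  {"x": 0.36,"y": -0.37,"z": 0,"ax": 0,"ay": 0,"az": 0,"grip": 0.5},
  {"x": 0.46,"y": -0.5,"z": 0,"ax": 0,"ay": 0,"az": 0,"grip": 0.5},
  {"x": 0.54,"y": -0.6,"z": 0,"ax": 0,"ay": 0,"az": 0,"grip": 0.5},
])

```text
clock: 9.05
tcp_pos: [0.5041, 0.039, 0.1264]
eef_rot: [-3.142, 0.0, -2.869]
force: [-0.0, -0.8, 0.5]
opening: 0.503
finger_force: 0.0
```

```bash
python3 - <<'E'
from h import *
im,m,T=wrist(); np.save("w4T.npy",T); cv2.imwrite("pics/w4.png",cv2.cvtColor(im,cv2.COLOR_RGB2BGR))
s=r.get_state(); t=np.array(s["tcp_pos"]); print(t, proj(m,T,(*t[:2],.077)))
im=im.astype(int); R,G,B=im[...,0],im[...,1],im[...,2]
for a in blob((B-np.maximum(R,G)>40).astype(np.uint8),(0,0,512,384)):
    q=onz(m,a[2],.077,T); print(a,q.round(4),(Ro.from_euler("xyz",s["eef_rot"]).as_matrix().T@(q-t)/.1).round(3))
top=viewer.camera("top")[140:245,185:320]; cv2.imwrite("pics/c4.png",cv2.cvtColor(np.vstack([cv2.resize(top,(512,398),interpolation=cv2.INTER_CUBIC)]),cv2.COLOR_RGB2BGR))
E
python3 -c "
import cv2,numpy as np
a=cv2.imread('pics/w4.png');b=cv2.imread('pics/c4.png')
cv2.imwrite('pics/v4.png',cv2.resize(np.hstack([cv2.resize(a,(400,300)),cv2.resize(b,(400,300))]),None,fx=1,fy=1))"
```

```text
[0.5036089  0.03784843 0.12635419] [251.05231973 211.41617871]
```

View pics/v4.png

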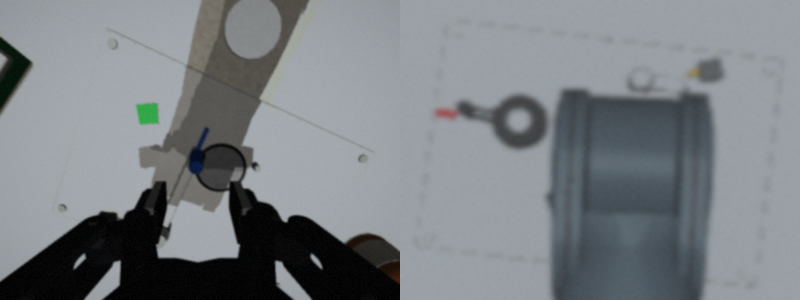

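Left (wrist): the blue post is at (196,160), between the fingers. Right (top): the lever post is at (463,107), the collar at (519,122) and the mark at (446,113). The lever may sit slightly past the mark, so I'll measure it numerically.

```bash
python3 - <<'E'
from h import *
im=viewer.camera("top"); m=viewer.camera_model("top"); big=im.astype(int); R,G,B=big[...,0],big[...,1],big[...,2]
ang=lambda d:np.degrees(np.arctan2(d[1],d[0]))
mx=big.max(2).astype(float)
def cen(bx,w):
    x0,y0,x1,y1=bx; k=np.clip(w[y0:y1,x0:x1],0,None); yy,xx=np.mgrid[y0:y1,x0:x1]; return np.array([(k*xx).sum(),(k*yy).sum()])/k.sum()
red=cen((194,172,208,188),R-np.maximum(G,B)-25.); q=onz(m,red,.017)
for th in (75,90):
    bs=blob((mx<th).astype(np.uint8),(195,165,238,196)); print([(b[0],b[1],b[2]) for b in bs])
print(red,q.round(4))
np.set_printoptions(linewidth=220); print(mx[168:194,200:238].astype(int))
w=cv2.imread("pics/w4.png").astype(int); T=np.load("w4T.npy"); mw=viewer.camera_model("wrist")
for a in blob((w[...,0]-w[...,1:].max(2)>15).astype(np.uint8),(230,150,280,240)): print("blue",a,onz(mw,a[2],.077,T).round(4))
k=(w[...,0]-w[...,1:].max(2))[180:230:2,236:272:2]; print(k)
E
```

```text
[(np.int32(89), [217, 175, 16, 16], array([225.6, 183.2])), (np.int32(7), [206, 177, 3, 3], array([207., 178.]))]
[(np.int32(160), [216, 174, 18, 17], array([225.1, 182.4])), (np.int32(16), [205, 176, 5, 5], array([207.1, 178.1]))]
[200.11188811 179.26573427] [0.5864 0.2114 0.017 ]
[[165 166 165 166 166 165 165 166 165 167 166 166 166 166 166 166 165 165 166 165 165 165 167 166 166 165 167 163 166 167 165 166 167 165 166 165 164 165]
 [166 166 167 165 164 166 167 165 166 166 166 166 166 165 165 166 166 166 165 168 166 165 166 166 164 166 165 165 167 165 165 165 165 166 166 165 165 166]
 [166 167 167 166 167 166 166 167 166 166 166 165 166 166 166 165 167 164 166 166 167 166 165 164 166 166 165 167 166 167 164 165 166 166 164 164 166 163]
 [166 165 166 166 166 167 166 166 166 167 166 165 165 165 166 165 166 166 166 165 166 164 164 164 163 163 162 163 165 165 165 165 165 165 165 165 165 162]
 [167 165 166 167 168 166 166 166 166 165 167 166 165 166 166 165 166 165 166 166 164 161 155 151 148 149 148 150 158 162 164 167 165 164 165 165 165 160]
 [166 165 165 166 165 163 163 163 165 164 
[... 4026 characters left out ...]
-3 -1  0 -1 -1]
 [-5 -4 -1  7 22 27 27 29 30 23 17 18  7 -2  0 -1  0 -1]
 [-5 -4  0 10 27 32 31 34 32 35 27 19  7 -3  2  3  1  0]
 [-6 -5 -1 16 34 33 36 36 35 35 34 26  7  1  0 -1  0  0]
 [-1 -5  4 21 37 35 36 37 35 38 34 28  9 -1  1 -2 -1  0]
 [-2 -4  2 21 34 36 32 37 37 36 34 30 12  2 -1  0 -1  1]
 [-4 -4  1 19 32 36 36 35 36 35 37 25  6  1 -1  0 -2  2]
 [-2 -6 -3 10 29 37 35 34 35 32 31 20  4 -1 -1  2  1 -1]
 [-5 -3 -4  2 14 29 36 34 32 29 22 10  2 -2 -1  0  1  1]
 [-3 -3 -2 -4 -1 10 17 23 24 16  9  1  1  1  0  0 -1 -2]
 [-4 -5 -5 -5 -6 -5 -3  0  6  4  0  1 -1  1  1  0 -1 -2]
 [-3 -6 -3 -3 -6 -4 -3 -4 -1  0  2 -2  0  2  1 -2 -3  0]
 [-3 -4 -4 -4 -2 -6 -4 -6 -3  1  0 -1  0  1  0  1  0  1]]
```

```bash
python3 - <<'E'
from h import *
m=viewer.camera_model("top"); ang=lambda d:np.degrees(np.arctan2(d[1],d[0]))
c=onz(m,(224.9,182.4),.04); q=onz(m,(200.1,179.3),.017)
print(c.round(4),"mark",ang(q-c))
for uv,z in (((206.5,177.3),.077),((207,178),.07),((206.3,177),.077)): p=onz(m,uv,z); print(p.round(4),ang(p-c),np.hypot(*(p-c)[:2]))
# calibrate same estimator on initial picture
p=onz(m,(213.9,167.8),.077); print("init",p.round(4),ang(p-c),np.hypot(*(p-c)[:2]))
print(onz(viewer.camera_model("wrist"),(251,214.5),.077,np.load("w4T.npy")).round(4))
E
```

```text
[0.5741 0.1386 0.04  ] mark 80.54660881726619
[0.5859 0.1863 0.077 ] 76.12450440804109 0.04914560895939091
[0.5846 0.1857 0.07  ] 77.44168387371629 0.048282572867130044
[0.5868 0.1868 0.077 ] 75.34122026656792 0.04987750635797591
init [0.6118 0.1657 0.077 ] 35.77633406165616 0.046389598062024355
[0.5059 0.0384 0.077 ]
```

The top view puts the lever about 4-5° short, which is too thin a margin. I'll look at it again from close by.

Emit:
step_arm([
  {"x": -0.18,"y": 0.1,"z": 0,"ax": 0,"ay": 0,"az": 0,"grip": 0.5},
  {"x": -0.36,"y": 0.2,"z": 0,"ax": 0,"ay": 0,"az": 0,"grip": 0.5},
  {"x": -0.54,"y": 0.31,"z": 0,"ax": 0,"ay": 0,"az": 0,"grip": 0.5},
  {"x": -0.72,"y": 0.42,"z": 0,"ax": 0,"ay": 0,"az": 0,"grip": 0.5},
  {"x": -0.9,"y": 0.52,"z": 0,"ax": 0,"ay": 0,"az": 0,"grip": 0.5},
])

```text
clock: 9.82
tcp_pos: [0.5778, 0.1156, 0.1261]
eef_rot: [3.141, 0.0, -2.868]
force: [1.2, -0.9, -0.5]
opening: 0.499
finger_force: 0.0
```

Emit:
step_arm([
  {"x": -0.18,"y": 0.1,"z": 0,"ax": 0,"ay": 0,"az": 0,"grip": 0.5},
  {"x": -0.36,"y": 0.2,"z": 0,"ax": 0,"ay": 0,"az": 0,"grip": 0.5},
  {"x": -0.54,"y": 0.31,"z": 0,"ax": 0,"ay": 0,"az": 0,"grip": 0.5},
  {"x": -0.72,"y": 0.42,"z": 0,"ax": 0,"ay": 0,"az": 0,"grip": 0.5},
  {"x": -0.8,"y": 0.5,"z": 0,"ax": 0,"ay": 0,"az": 0,"grip": 0.5},
])

```text
clock: 10.45
tcp_pos: [0.6412, 0.1853, 0.1257]
eef_rot: [3.141, -0.0, -2.868]
force: [-0.2, 0.4, 0.4]
opening: 0.498
finger_force: 0.0
```

```bash
python3 - <<'E'
from h import *
im,m,T=wrist(); np.save("w5T.npy",T); cv2.imwrite("pics/w5.png",cv2.cvtColor(im,cv2.COLOR_RGB2BGR))
u,v=proj(m,T,(.581,.165,.04)).astype(int); print(u,v,T[:3,3])
u0,v0=max(u-70,0),max(v-52,0); print(u0,v0)
c=im[v0:v0+105,u0:u0+140]; cv2.imwrite("pics/c5.png",cv2.cvtColor(cv2.resize(c,None,fx=5,fy=5,interpolation=cv2.INTER_CUBIC),cv2.COLOR_RGB2BGR))
E
```

```text
248 117 [0.57124628 0.16597163 0.26877167]
178 65
```

View pics/c5.png

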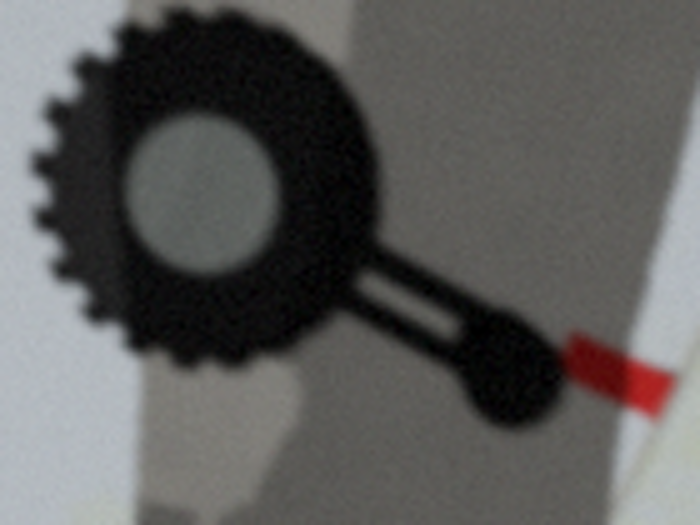

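The crop shows the collar cap at (203,193), the lever post at (513,370) and the mark centred at (620,371). The bar slopes about 30° and the mark 23.6°, so the lever is about 6° short.

```bash
python3 - <<'E'
from h import *
T=np.load("w5T.npy"); m=viewer.camera_model("wrist"); ang=lambda d:np.degrees(np.arctan2(d[1],d[0]))
P=lambda u,v,z:onz(m,(178+(u-2)/5,65+(v-2)/5),z,T)
c=P(203,193,.04); q=P(620,371,.017); l=P(513,368,.077); b0,b1=P(375,278,.034),P(462,328,.034); e0,e1=P(572,350,.017),P(668,392,.017)
print(c.round(4),q.round(4),l.round(4)); print("mark",ang(q-c),ang(e1-e0),"lever",ang(l-c),ang(b1-b0),ang(b1-c),np.hypot(*(l-c)[:2]))
a=ang(l-c)+0
s=r.get_state(); t=np.array(s["tcp_pos"]); R=Ro.from_euler("xyz",s["eef_rot"]).as_matrix()
print("go to lever",(R.T@(l-t)/.1).round(3))
E
```

```text
[0.5767 0.1404 0.04  ] [0.5863 0.2138 0.017 ] [0.5861 0.1888 0.077 ]
mark 82.57444355252927 82.68055570390575 lever 79.02434563694734 76.53790515657002 78.51136450048409 0.04924685411580851
go to lever [0.525 0.173 0.487]
```

Emit:
step_arm([
  {"x": 0.26,"y": 0.09,"z": 0,"ax": 0,"ay": 0,"az": 0,"grip": 0.5},
  {"x": 0.52,"y": 0.17,"z": 0,"ax": 0,"ay": 0,"az": 0,"grip": 0.5},
  {"x": 0.52,"y": 0.17,"z": 0.3,"ax": 0,"ay": 0,"az": 0,"grip": 0.5},
  {"x": 0.52,"y": 0.17,"z": 0.6,"ax": 0,"ay": 0,"az": 0,"grip": 0.5},
  {"x": 0.52,"y": 0.17,"z": 0.8,"ax": 0,"ay": 0,"az": 0,"grip": 0.5},
])

```text
clock: 11.12
tcp_pos: [0.5846, 0.1861, 0.0447]
eef_rot: [3.141, -0.002, -2.869]
force: [-0.4, 0.1, -0.0]
opening: 0.504
finger_force: 0.0
```

Emit:
step_arm([
  {"x": 0,"y": 0,"z": 0,"ax": 0,"ay": 0,"az": 0,"grip": 0},
  {"x": 0,"y": 0,"z": 0,"ax": 0,"ay": 0,"az": 0,"grip": 0},
  {"x": 0,"y": 0,"z": 0,"ax": 0,"ay": 0,"az": 0,"grip": 0},
  {"x": 0,"y": 0,"z": 0,"ax": 0,"ay": 0,"az": 0,"grip": 0},
  {"x": 0,"y": 0,"z": 0,"ax": 0,"ay": 0,"az": 0,"grip": 0},
], squeeze=40)

```text
clock: 11.75
tcp_pos: [0.5857, 0.1873, 0.0463]
eef_rot: [3.14, -0.0, -2.868]
force: [-0.8, 5.1, -5.2]
opening: 0.15
finger_force: 39.2
```

Emit:
step_arm([
  {"x": 0.01,"y": 0.005,"z": 0,"ax": 0,"ay": 0,"az": 0,"grip": 0},
  {"x": 0.02,"y": 0.01,"z": 0,"ax": 0,"ay": 0,"az": 0,"grip": 0},
  {"x": 0.03,"y": 0.015,"z": 0,"ax": 0,"ay": 0,"az": 0,"grip": 0},
  {"x": 0.045,"y": 0.02,"z": 0,"ax": 0,"ay": 0,"az": 0,"grip": 0},
  {"x": 0.045,"y": 0.02,"z": 0,"ax": 0,"ay": 0,"az": 0,"grip": 0},
])

```text
clock: 12.38
tcp_pos: [0.584, 0.1877, 0.0464]
eef_rot: [-3.141, 0.006, -2.868]
force: [6.9, 3.7, -9.6]
opening: 0.148
finger_force: 39.0
```

Emit:
step_arm([
  {"x": 0,"y": 0,"z": 0,"ax": 0,"ay": 0,"az": 0,"grip": 0.5},
  {"x": 0,"y": 0,"z": 0,"ax": 0,"ay": 0,"az": 0,"grip": 0.5},
  {"x": 0,"y": 0,"z": -0.2,"ax": 0,"ay": 0,"az": 0,"grip": 0.5},
  {"x": 0,"y": 0,"z": -0.5,"ax": 0,"ay": 0,"az": 0,"grip": 0.5},
  {"x": 0,"y": 0,"z": -0.8,"ax": 0,"ay": 0,"az": 0,"grip": 0.5},
])

```text
clock: 13.0
tcp_pos: [0.5814, 0.1863, 0.1281]
eef_rot: [-3.14, 0.001, -2.869]
force: [0.6, 1.2, 0.1]
opening: 0.495
finger_force: 0.0
```

Emit:
step_arm([
  {"x": 0.12,"y": -0.12,"z": 0,"ax": 0,"ay": 0,"az": 0,"grip": 0.5},
  {"x": 0.24,"y": -0.24,"z": 0,"ax": 0,"ay": 0,"az": 0,"grip": 0.5},
  {"x": 0.36,"y": -0.37,"z": 0,"ax": 0,"ay": 0,"az": 0,"grip": 0.5},
  {"x": 0.48,"y": -0.5,"z": 0,"ax": 0,"ay": 0,"az": 0,"grip": 0.5},
  {"x": 0.6,"y": -0.62,"z": 0,"ax": 0,"ay": 0,"az": 0,"grip": 0.5},
])

```text
clock: 13.62
tcp_pos: [0.5392, 0.1099, 0.1259]
eef_rot: [-3.142, -0.001, -2.869]
force: [0.6, -0.5, -0.6]
opening: 0.503
finger_force: 0.0
```

Emit:
step_arm([
  {"x": 0.12,"y": -0.12,"z": 0,"ax": 0,"ay": 0,"az": 0,"grip": 0.5},
  {"x": 0.24,"y": -0.24,"z": 0,"ax": 0,"ay": 0,"az": 0,"grip": 0.5},
  {"x": 0.34,"y": -0.37,"z": 0,"ax": 0,"ay": 0,"az": 0,"grip": 0.5},
  {"x": 0.44,"y": -0.5,"z": 0,"ax": 0,"ay": 0,"az": 0,"grip": 0.5},
  {"x": 0.51,"y": -0.6,"z": 0,"ax": 0,"ay": 0,"az": 0,"grip": 0.5},
])

```text
clock: 14.25
tcp_pos: [0.5068, 0.0387, 0.1264]
eef_rot: [-3.142, 0.0, -2.869]
force: [0.0, -0.5, 0.0]
opening: 0.501
finger_force: 0.0
```

```bash
python3 - <<'E'
from h import *
im=viewer.camera("top"); m=viewer.camera_model("top"); mx=im.max(2); cv2.imwrite("pics/t6.png",cv2.cvtColor(im,cv2.COLOR_RGB2BGR))
ang=lambda d:np.degrees(np.arctan2(d[1],d[0])); c=onz(m,(224.9,182.4),.04)
for th in (75,90):
    for b in blob((mx<th).astype(np.uint8),(195,165,238,196)): print(b, ang(onz(m,b[2],.07)-c))
iw,mw,T=wrist(); s=r.get_state(); t=np.array(s["tcp_pos"]); print(t)
w=iw.astype(int); k=(w[...,2]-w[...,:2].max(2)>22).astype(np.uint8)
for b in blob(k,(225,204,285,245)): q=onz(mw,b[2],.077,T); print(b,q.round(4),(Ro.from_euler("xyz",s["eef_rot"]).as_matrix().T@(q-t)/.1).round(3))
E
```

```text
(np.int32(93), [217, 175, 17, 16], array([225.8, 183.1])) -134.4660779227693
(np.int32(6), [206, 178, 3, 3], array([207.3, 178.7])) 79.5468516481766
(np.int32(159), [216, 174, 19, 17], array([225.3, 182.5])) -131.15217230910105
(np.int32(18), [205, 177, 6, 4], array([207.2, 178.5])) 78.94305579379211
[0.50685594 0.03850021 0.12636306]
(np.int32(241), [246, 204, 18, 18], array([254.5, 212.2])) [0.5059 0.0389 0.077 ] [0.009 0.007 0.494]
```

The lever is now within about 2° of the mark, and the TCP is centred over the blue post. I'll descend and pinch it.

Emit:
step_arm([
  {"x": 0,"y": 0,"z": 0.15,"ax": 0,"ay": 0,"az": 0,"grip": 0.5},
  {"x": 0,"y": 0,"z": 0.35,"ax": 0,"ay": 0,"az": 0,"grip": 0.5},
  {"x": 0,"y": 0,"z": 0.55,"ax": 0,"ay": 0,"az": 0,"grip": 0.5},
  {"x": 0,"y": 0,"z": 0.75,"ax": 0,"ay": 0,"az": 0,"grip": 0.5},
  {"x": 0,"y": 0,"z": 0.81,"ax": 0,"ay": 0,"az": 0,"grip": 0.5},
])

```text
clock: 14.98
tcp_pos: [0.5053, 0.0403, 0.0426]
eef_rot: [3.14, -0.004, -2.868]
force: [0.5, 0.2, 0.7]
opening: 0.498
finger_force: 0.0
```

Emit:
step_arm([
  {"x": 0,"y": 0,"z": 0,"ax": 0,"ay": 0,"az": 0,"grip": 0},
  {"x": 0,"y": 0,"z": 0,"ax": 0,"ay": 0,"az": 0,"grip": 0},
  {"x": 0,"y": 0,"z": 0,"ax": 0,"ay": 0,"az": 0,"grip": 0},
  {"x": 0,"y": 0,"z": 0,"ax": 0,"ay": 0,"az": 0,"grip": 0},
  {"x": 0,"y": 0,"z": 0,"ax": 0,"ay": 0,"az": 0,"grip": 0},
], squeeze=60)

```text
clock: 15.6
tcp_pos: [0.5077, 0.0389, 0.0458]
eef_rot: [-3.14, 0.001, -2.869]
force: [0.2, -4.3, -1.1]
opening: 0.146
finger_force: 58.5
```

Emit:
step_arm([
  {"x": 0.022,"y": -0.053,"z": 0,"ax": 0,"ay": 0,"az": 0,"grip": 0},
  {"x": 0.04,"y": -0.108,"z": 0,"ax": 0,"ay": 0,"az": 0,"grip": 0},
  {"x": 0.056,"y": -0.163,"z": 0,"ax": 0,"ay": 0,"az": 0,"grip": 0},
  {"x": 0.07,"y": -0.219,"z": 0,"ax": 0,"ay": 0,"az": 0,"grip": 0},
  {"x": 0.08,"y": -0.276,"z": 0,"ax": 0,"ay": 0,"az": 0,"grip": 0},
])

```text
clock: 16.23
tcp_pos: [0.5054, 0.0157, 0.0456]
eef_rot: [3.13, 0.001, -2.865]
force: [-2.0, 12.8, 3.2]
opening: 0.139
finger_force: 59.7
```

Emit:
step_arm([
  {"x": 0.007,"y": -0.057,"z": 0,"ax": 0,"ay": 0,"az": 0,"grip": 0},
  {"x": 0.011,"y": -0.114,"z": 0,"ax": 0,"ay": 0,"az": 0,"grip": 0},
  {"x": 0.012,"y": -0.172,"z": 0,"ax": 0,"ay": 0,"az": 0,"grip": 0},
  {"x": 0.01,"y": -0.23,"z": 0,"ax": 0,"ay": 0,"az": 0,"grip": 0},
  {"x": 0.007,"y": -0.268,"z": 0,"ax": 0,"ay": 0,"az": 0,"grip": 0},
])

```text
clock: 16.85
tcp_pos: [0.5088, -0.0107, 0.0455]
eef_rot: [3.13, -0.006, -2.865]
force: [-10.1, 9.3, 9.1]
opening: 0.14
finger_force: 60.4
```

Emit:
step_arm([
  {"x": 0,"y": 0,"z": 0,"ax": 0,"ay": 0,"az": 0,"grip": 0},
  {"x": 0,"y": 0,"z": 0,"ax": 0,"ay": 0,"az": 0,"grip": 0},
  {"x": 0,"y": 0,"z": 0,"ax": 0,"ay": 0,"az": 0,"grip": 0},
  {"x": 0,"y": 0,"z": 0,"ax": 0,"ay": 0,"az": 0,"grip": 0},
  {"x": 0,"y": 0,"z": 0,"ax": 0,"ay": 0,"az": 0,"grip": 0},
])

```text
clock: 17.48
tcp_pos: [0.5088, -0.0105, 0.0455]
eef_rot: [3.13, -0.006, -2.865]
force: [-9.4, 8.5, 8.7]
opening: 0.147
finger_force: 60.3
```

```bash
python3 - <<'E'
from h import *
im,m,T=wrist(); cv2.imwrite("pics/w7.png",cv2.cvtColor(im,cv2.COLOR_RGB2BGR))
t=viewer.camera("top"); cv2.imwrite("pics/v7.png",cv2.cvtColor(np.hstack([cv2.resize(im,(400,300)),cv2.resize(t[140:245,185:320],(400,300),interpolation=cv2.INTER_CUBIC)]),cv2.COLOR_RGB2BGR))
s=r.get_state(); p=np.array(s["tcp_pos"]); print(p,s["force"],np.abs(s["qvel"]).max())
d=p[:2]-[.6155,.0225]; print("arm angle est",np.radians(np.degrees(np.arctan2(d[1],d[0]))%360-171.9),np.hypot(*d))
E
```

```text
[ 0.5087967  -0.0105186   0.04548227] [-9.69137254  8.11076843  9.20641241] 0.00129621125795302
arm angle est 0.4414691644381351 0.11169522137827988
```

View pics/v7.png

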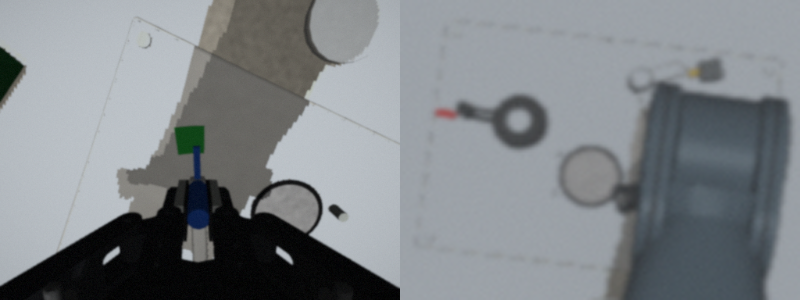

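Wrist (left): the blue nose at (197,150) overlaps the lower right of the green field, so the arm is at about 0.45. Top (right): the lever points at the mark. I'll add a little more travel for margin and ease off the radial force.

Emit:
step_arm([
  {"x": 0.01,"y": -0.015,"z": 0,"ax": 0,"ay": 0,"az": 0,"grip": 0},
  {"x": 0.02,"y": -0.03,"z": 0,"ax": 0,"ay": 0,"az": 0,"grip": 0},
  {"x": 0.02,"y": -0.045,"z": 0,"ax": 0,"ay": 0,"az": 0,"grip": 0},
  {"x": 0.02,"y": -0.045,"z": 0,"ax": 0,"ay": 0,"az": 0,"grip": 0},
  {"x": 0.02,"y": -0.045,"z": 0,"ax": 0,"ay": 0,"az": 0,"grip": 0},
])

```text
clock: 18.2
tcp_pos: [0.51, -0.0154, 0.0455]
eef_rot: [3.131, -0.002, -2.866]
force: [-5.1, 9.0, 5.0]
opening: 0.143
finger_force: 59.9
```

Emit:
step_arm([
  {"x": 0,"y": 0,"z": 0,"ax": 0,"ay": 0,"az": 0,"grip": 0},
  {"x": 0,"y": 0,"z": 0,"ax": 0,"ay": 0,"az": 0,"grip": 0},
  {"x": 0,"y": 0,"z": 0,"ax": 0,"ay": 0,"az": 0,"grip": 0},
  {"x": 0,"y": 0,"z": 0,"ax": 0,"ay": 0,"az": 0,"grip": 0},
  {"x": 0,"y": 0,"z": 0,"ax": 0,"ay": 0,"az": 0,"grip": 0},
])

```text
clock: 18.82
tcp_pos: [0.51, -0.0154, 0.0455]
eef_rot: [3.131, -0.002, -2.866]
force: [-4.8, 8.2, 5.6]
opening: 0.143
finger_force: 59.9
```

```bash
python3 -c "
from cell import order
print(order.close_job())"
```

```text
the job is handed in; nothing more can be done
None
```

The job is handed in, with no verdict shown: the collar lever is about 2° from the red mark, and the fingers hold the clamp arm steady past its click at an estimated 0.49 rad (needs 0.40); the jar, box and dish were not re-measured at the end.

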